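Fit and hold the press cover on the LED programming jig

ROBOT

A 6-joint arm with a two-finger parallel gripper is mounted at the origin on the work surface. World frame = base frame: x ahead of the robot, y to its left, z up, the work surface at z = 0. Lengths are in m, angles in rad, forces in N, time in s.
With the tool pointing down it reaches from about 0.275 to 0.875 m from the base axis. Payload 12.5 kg.
Tool frame: the origin (TCP) lies on the centre line of the jaws, within the pads' length; the fingertips stand 17 mm ahead of it and the grasp point (between the pads) lies 2 mm behind it (bot.tip_extent is the x of the fingertips in the tool frame, in m); x points along the fingers, y is the direction in which the jaws open and shut, and the axes are right-handed (so a half turn about x gives the same grasp; the last joint's range is limited). The gripper opens to 85 mm and grips with 20 to 120 N. Pads are 22 mm wide; open, the fingers measure 114 mm over their backs; the gripper's body (76 mm by 85 mm) begins 54 mm behind the grasp point. The pads swing forward as they close: fully open they stand 13 mm farther back than shut.
Start: joints at [1.149, 0.351, 1.652, -0, 1.139, -0.085], TCP at [0.182, 0.519, 0.248] pointing down, gripper open.
Joint ranges: [-2.75, 2.75], [-0.79, 2.1], [0.01, 2.65], [-1.57, 4.71], [0.07, 3.14], [-2.87, 2.87]. Speed limits (rad/s): [2.22, 2.22, 2.79, 3.14, 3.14, 3.14].

INTERFACE

Orientations are given as a unit quaternion [x, y, z, w].
In Python, from plant import bot gives the robot as it stands.
- The arm moves only by the shell command python3 -m crank 'ROWS' [FORCE]. ROWS is a JSON object of lists of equal length, an entry for each row: "claw": the closure, from 0 (fully open) to 1 (shut); "linear": the shift along the tool's x, y, z in cm, a list of three; "roll": the turn about the tool's x in degrees. A call has 1 to 10 rows; each row is the pose to reach, as a shift and turn from the pose measured when the call began, along the tool's axes at that moment; what a row does not reach only later rows make up. A row lasts 1/8 s, in which the tool goes at most 62.5 mm and 10.7 degrees, less where a joint would pass 70% of its speed; a pose out of reach is approached as far as the arm can. A call with a gripper value outside its range is refused whole. The fingers move at their own pace and stop on an object; FORCE is the grip in N (left out, the last holds). Time passes only in rows, so rows that repeat a pose let the fingers close. It gives the time, the measured TCP pose, the force and the opening at its end, in the units of the state.
- bot.get_state(): the state, without advancing time (a new reading comes with each control period).
- bot.get_image(name): name is "scene" or "top" or "wrist"; returns a dict with "image" (420x560x3 uint8, red, green, blue), "range_z" (420x560 float32, m along the optical axis (not along the pixel's ray), 0 where there is no reading), "K" (3x3 intrinsics, pixels), "k1" (the pictures are not rectified: a ray, as slopes to the right and down, at radius r is drawn at 1 + k1 r^2 times it, then the intrinsics apply), "R" (3x3) and "t" (3): a world point X has camera coordinates R X + t; the wrist camera has in their place "mount" (4x4, takes a point from camera to tool coordinates, whose origin is the TCP and whose axes are the tool frame's). Camera axes: x right, y down, z forward; pixel columns grow to the right and rows downward; lengths in m; the calibration is good to about 2 mm. A picture is of the moment at which its call begins: read the wrist's pose just before it.
- bot.finish_job(): hands the job in, once; it reports no verdict.
Trained networks look in a picture, given as the dict that the camera call returned (one of the last four; its "shot" number tells which), for a name from the list of things; names that differ only in an ending like _2 or _b are one class to them, and where a whole thing is asked for, a point or a joint stands for the part that bears it (a point fixed in the world has none). Each returns a list of dicts, best first, with "confidence" (0 to 1); they miss things now and then, are a little off and sometimes report something else, mostly with a low value. They report only what shows in the picture. A call takes as long as a camera call. They do not tell look-alikes from the thing itself.
- bot.outline_of(picture, name): "mask" (420x560 bool, what is visible of it) and "position" ([column, row] in pixels, amid what is visible of it).
- bot.place_of(picture, name): "position" ([column, row] in pixels: a listed point, or the origin of a listed thing).
The state is a dict: "time": time; "joint_pos": joint angles; "joint_velocities": joint speeds; "joint_efforts": joint torques, N m; "eef_pos": TCP position; "ee_rot": TCP orientation; "force": force on the tool from outside, world axes, zero at the start; "moment": the same for the moment, N m; "finger_gap": opening from 0.0 (shut) to 1.0 (fully open).
Only numpy, scipy, OpenCV 4.12 (cv2) and the standard library are available. Lean on these libraries where they do the work, as an engineer would, in place of code of your own. Each camera call takes 0.05 s, during which the arm holds its last target. There are 200 camera calls.

TASK

Pick up the white press cover by its orange grip block, set it square on the LED panel in the programming jig and slide it along until its bore drops over the hidden locating dowel, then press it fully down against the springs. Finish while still holding the cover pressed home; do not let go, and leave everything else on the table where it is.

Things in the scene. Friction and masses are not known exactly. Their poses are not given: they have to be found in the camera images.
- cover_mid (a point): Centre of the loose press cover: a white plate 110 x 90 x 6 mm with an grip block (orange, white foot) on its middle, 60 mm long (its x), 26 mm wide (its y), top 52 mm above the underside. This point is on the block's axis, 26 mm above the underside, so 26 mm high as the cover lies on the table. x along the block, z up. 120 to 225 g. Same either way round.
- cover: The same press cover; this origin is the middle of its underside, same axes. Here opens the blind bore for the dowel: 13 mm across, 19 mm deep.
- jig: Programming jig, fixed to the table (place and yaw vary): plywood base 160 (x) x 130 (y) mm, on it a black LED panel in a sprung nest, 116 x 98 mm, between two low aluminium strips (tops at 38 mm). Origin: centre of the base's underside, on the table; x along its length, z up. Top of the nest: 48 mm above the table when free, 41 mm when pressed home.
- jig_rest (a point): Middle of the free nest's top, 48 mm above the table, jig's axes, fixed to the jig. The steel dowel stands in the nest's slot (52 mm along x, 18 mm wide) on the line y = 0, anywhere from x = -11 to +11 mm: not tracked. 10 mm thick, tip tapers over 5.5 mm to a 5 mm flat, 57 mm above the table: a cover riding on it drops 9 mm on to the nest when the bore meets it.
- nest (a joint): How far the sprung nest is pressed down (m): 0 free, 0.007 fully home on its stop. The springs take about 4 N to start and about 8 N to hold fully home (cover's weight included); it springs back when let go.
- tape: roll of blue tape lying flat, 60 mm across, 22 mm high, origin under its centre. Bystander.
- module: spare square black LED module with 25 white dots, 64 x 64 x 8 mm, lying flat, origin under its centre. Bystander.
- driver: yellow-handled screwdriver lying on the table roughly along the table's y, origin under its middle. Bystander.
- glue: small white bottle with a red cap, 40 mm across, 100 mm tall, origin under its centre. Bystander.
- pot: small amber glass pot, 64 mm across, 50 mm tall, origin under its centre. Bystander.
- carton: small green carton with a paper label, 75 x 110 x 38 mm, origin under its centre. Bystander.
- mug: blue mug, 76 mm across, 85 mm tall, handle on its own +y side, origin under its centre. Bystander.
There are look-alikes about, which are no part of the job. Leave any blue or pink look-alike of the jig alone.

How it is judged:
By the outcome, as a careful person would: the job done as asked, in the order asked, and still so for the second after the job is handed in, while the arm keeps its last pose, push and grip.
It also fails if it takes over 48 s, if anything falls off the work surface, if the arm or the gripper's body presses on something with over 40 N, if the wrist force passes 120 N, or if a joint passes its speed limit or range.

## Working session

There is one attempt and no reset: what is moved stays moved. The work goes in short steps, Python scripts to look and compute and a shell command to move; the robot and the scene stay as the last step left them, time stands still between calls to the robot, and variables do not carry over. Pictures are saved under pics/ and viewed, about 8 in all and at most 12, crops included, and the job is handed in when it is done.

```bash
mkdir -p pics; ls; cat > h.py <<'E'
import numpy as np, cv2
from plant import bot
from scipy.spatial.transform import Rotation as Ro
def save(p,n,crop=None,s=1):
    im=p["image"][:,:,::-1]
    if crop: a,b,c,d=crop; im=im[b:d,a:c]
    cv2.imwrite("pics/"+n,cv2.resize(im,None,fx=s,fy=s,interpolation=cv2.INTER_CUBIC))
def cam(p,st=None):
    """camera->world R,t"""
    if "mount" in p:
        T=np.eye(4);T[:3,:3]=Ro.from_quat(st["ee_rot"]).as_matrix();T[:3,3]=st["eef_pos"]
        T=T@np.array(p["mount"]);return T[:3,:3],T[:3,3]
    R=np.array(p["R"]);return R.T,-R.T@np.array(p["t"])
def rays(p,uv):
    K=np.array(p["K"]);D=np.array([p["k1"],0,0,0,0.])
    q=cv2.undistortPoints(np.array(uv,float).reshape(-1,1,2),K,D).reshape(-1,2)
    return np.c_[q,np.ones(len(q))]
def on_z(p,uv,z,st=None):
    R,t=cam(p,st);d=rays(p,uv)@R.T
    return t+d*((z-t[2])/d[:,2])[:,None]
def cloud(p,uv,st=None):
    uv=np.array(uv).reshape(-1,2);z=p["range_z"][uv[:,1].astype(int),uv[:,0].astype(int)]
    R,t=cam(p,st);return (rays(p,uv)*z[:,None])@R.T+t
def proj(p,X,st=None):
    R,t=cam(p,st);c=(np.array(X)-t)@R
    D=np.array([p["k1"],0,0,0,0.])
    return cv2.projectPoints(c.reshape(-1,1,3),np.zeros(3),np.zeros(3),np.array(p["K"]),D)[0].reshape(-1,2)
E
python3 - <<'E'
from h import *
for c in ("scene","top"):
    p=bot.get_image(c);save(p,c+"0.png",s=1.4)
    for n in ("cover_mid","cover","jig","jig_rest"):
        for d in bot.place_of(p,n)[:4]:print(c,n,np.round(d["position"],1),round(d["confidence"],2),np.round(on_z(p,[d["position"]],{"cover_mid":.026,"jig_rest":.048}.get(n,0)),3))
print(bot.get_state())
E
```

```text
pics
scene cover_mid [350.7 224.2] 0.74 [[0.519 0.156 0.026]]
scene cover [346.8 232.7] 0.81 [[0.532 0.148 0.   ]]
scene jig [175.9 158.3] 0.92 [[ 0.316 -0.535  0.   ]]
scene jig [260.3 212.8] 0.91 [[ 0.518 -0.131 -0.   ]]
scene jig [401.  189.5] 0.85 [[ 0.283  0.293 -0.   ]]
scene jig [255.2 165.5] 0.75 [[ 0.282 -0.229  0.   ]]
scene jig_rest [171.8 145.6] 0.89 [[ 0.305 -0.547  0.048]]
scene jig_rest [253.6 157. ] 0.71 [[ 0.296 -0.227  0.048]]
scene jig_rest [405.1 178.4] 0.59 [[0.282 0.298 0.048]]
scene jig_rest [161.7 221.7] 0.4 [[ 0.679 -0.384  0.048]]
top cover_mid [208.7 208.2] 0.88 [[0.53  0.154 0.026]]
top cover [212. 210.] 0.66 [[0.527 0.148 0.   ]]
top jig [330.4 283.8] 0.88 [[ 0.282 -0.231  0.   ]]
top jig [433.9 279.4] 0.79 [[ 0.291 -0.561  0.   ]]
top jig [296.1 208.4] 0.74 [[ 0.528 -0.127  0.   ]]
top jig [170.5 289.3] 0.61 [[0.274 0.28  0.   ]]
top jig_rest [163.7 289.4] 0.83 [[0.277 0.288 0.048]]
top jig_rest [298.  212.6] 0.72 [[ 0.508 -0.131  0.048]]
top jig_rest [437.1 278.8] 0.72 [[ 0.295 -0.554  0.048]]
top jig_rest [253.2 239.8] 0.66 [[0.425 0.011 0.048]]
{'time': 0.5, 'joint_pos': array([ 1.14938305e+00,  3.50689374e-01,  1.65183209e+00,  1.19220361e-05,
        1.13911595e+00, -8.45843823e-02]), 'joint_velocities': array([ 3.28882771e-04, -1.70901460e-03, -5.72096089e-05, -1.41642513e-03,
       -2.35795901e-04,  1.75719229e-03]), 'joint_efforts': array([-2.65064318e-04, -5.05722606e+01, -2.91495109e+01, -6.49354115e-05,
        8.92319676e-04,  4.43343231e-05]), 'eef_pos': array([0.18172455, 0.51907643, 0.24828317]), 'ee_rot': array([ 0.11851222,  0.69710985, -0.11854095,  0.69709451]), 'force': array([ 0.70940368, -1.22674886, -0.18274527]), 'moment': array([ 0.03111335, -0.04042787,  0.01902002]), 'finger_gap': 1.0017098244310187}
```

View pics/scene0.png

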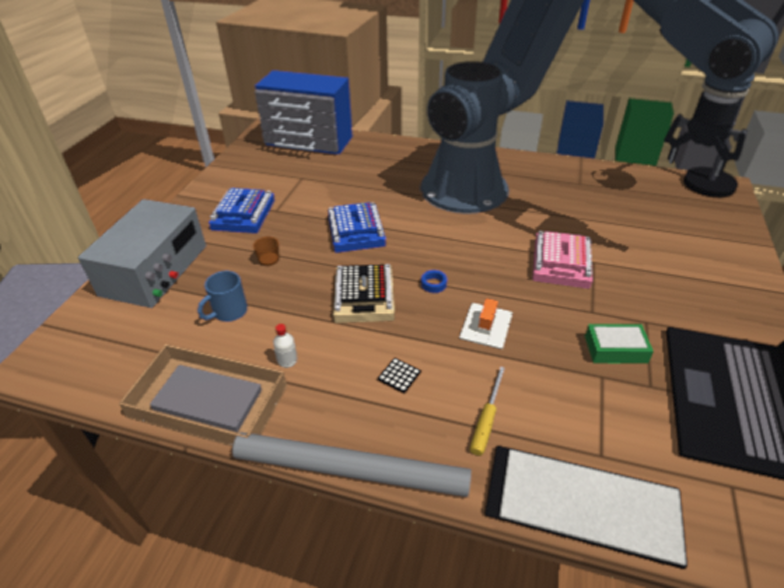

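View pics/top0.png

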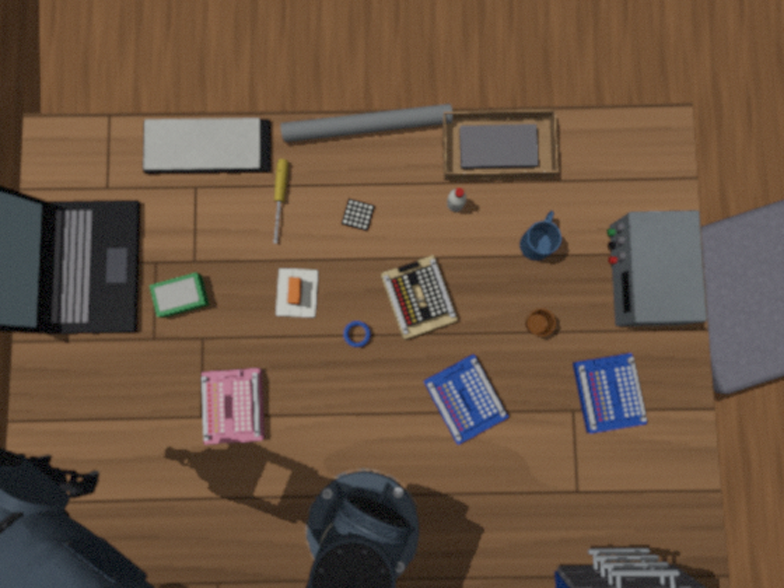

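Candidates for the jig, as 560×420 top-view pixels: natural plywood with a black panel at (300,211), blue look-alikes at (330,284) and (433,279), and a pink one at (170,289). By the description I choose the plywood one with the black panel. There is only one cover, white with an orange block, at (212,208).

```bash
python3 - <<'E'
from h import *
st=bot.get_state();R=Ro.from_quat(st["ee_rot"]).as_matrix();print(np.round(R,3))
p=bot.get_image("wrist");print(np.round(p["mount"],3),np.round(p["K"],0))
for tgt in ([.52,.15,.25],):print("lin cm",np.round(R.T@(np.array(tgt)-st["eef_pos"])*100,1))
p=bot.get_image("top");save(p,"jigcrop.png",(190,150,350,260),4)
E
```

```text
[[-0.     0.331  0.944]
 [-0.     0.944 -0.331]
 [-1.    -0.    -0.   ]]
[[ 0.    -0.26   0.966 -0.125]
 [ 1.     0.001  0.    -0.002]
 [-0.001  0.966  0.26  -0.067]
 [ 0.     0.     0.     1.   ]] [[363.   0. 276.]
 [  0. 363. 211.]
 [  0.   0.   1.]]
lin cm [ -0.2 -23.7  44.1]
```

View pics/jigcrop.png

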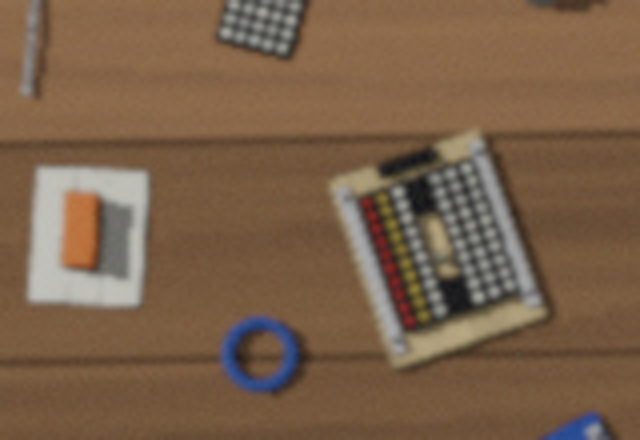

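The crop confirms both choices: the plywood jig with black panel and bare slot, centre at crop (440,250), and the cover with orange block at crop (88,235). I'll move to a point between them to see both from near.

```bash
python3 - <<'E'
from h import *
st=bot.get_state();R=Ro.from_quat(st["ee_rot"]).as_matrix()
print(np.round(R.T@(np.array([.46,.04,.32])-st["eef_pos"])*100,1))
E
python3 -m crank '{"claw":[0,0,0,0,0,0,0,0,0,0],"linear":[[-0.8,-4.2,4.2],[-1.6,-8.4,8.4],[-2.4,-12.6,12.6],[-3.2,-16.8,16.8],[-4.0,-21,21],[-4.8,-25.2,25.2],[-5.6,-29.4,29.4],[-6.4,-33.6,33.6],[-7.2,-36.1,42.1],[-7.2,-36.1,42.1]],"roll":[-2,-4,-6,-8,-10,-12,-14,-16,-16,-16]}'
cat > look.py <<'E'
from h import *
import sys
st=bot.get_state();p=bot.get_image("wrist");save(p,sys.argv[1],s=1.4)
print(st["time"],np.round(st["eef_pos"],4),np.round(Ro.from_quat(st["ee_rot"]).as_matrix(),3).tolist(),np.round(st["force"],1))
for n,z in (("cover_mid",.026),("cover",0),("jig",0),("jig_rest",.048)):
    for d in bot.place_of(p,n)[:3]:print(n,np.round(d["position"],1),round(d["confidence"],2),np.round(on_z(p,[d["position"]],z,st),4))
E
python3 look.py w1.png
```

```text
[ -7.2 -36.   42.1]
time: 1.85
eef_pos: [0.4616, 0.0371, 0.3206]
ee_rot: [0.021, 0.706, -0.021, 0.707]
force: [0.5, 0.1, -0.0]
finger_gap: 1.0
1.85 [0.4616 0.0371 0.3206] [[0.001, 0.06, 0.998], [-0.0, 0.998, -0.06], [-1.0, -0.0, 0.001]] [ 0.5  0.1 -0. ]
cover_mid [370.3 224.9] 0.96 [[0.5313 0.1453 0.026 ]]
cover [368.1 214.3] 0.89 [[0.5255 0.1489 0.    ]]
cover [265.2 351.9] 0.4 [[0.7204 0.0044 0.    ]]
jig [369.5 214.2] 0.73 [[0.5254 0.1507 0.    ]]
jig [144.9 216.3] 0.62 [[ 0.5113 -0.1356  0.    ]]
jig [28.8 25.7] 0.56 [[ 0.2818 -0.2333  0.    ]]
jig_rest [130.  228.6] 0.85 [[ 0.5123 -0.1361  0.048 ]]
```

View pics/w1.png

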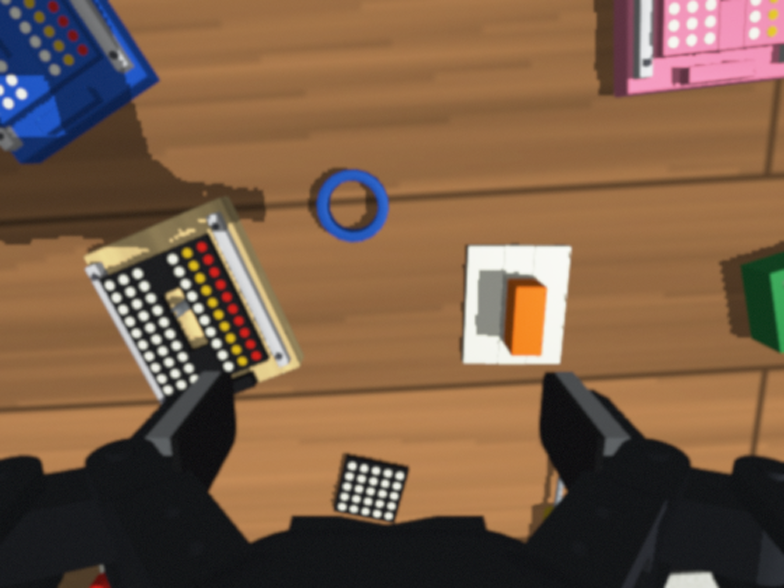

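The wrist view shows the plywood jig at (190,310) with the steel dowel visible in its slot near (182,308), and the cover at (525,315). All pixels are in the 784×588 view. Next I'll take a closer view over the jig, which must be done before the cover blocks the view.

```bash
python3 -m crank '{"claw":[0,0,0,0,0],"linear":[[2,-4,2],[4,-8,4],[6,-12,6],[8,-17,8],[8,-17,8]],"roll":[-4,-9,-14,-20,-20]}'
cat > fit.py <<'E'
from h import *
import sys
def rect(p,st,sel):
    """min area rect in world xy of selected points"""
    return cv2.minAreaRect(sel[:,:2].astype(np.float32))
st=bot.get_state();p=bot.get_image("wrist")
if len(sys.argv)>2:save(p,sys.argv[2],s=1.4)
v,u=np.mgrid[0:420,0:560];uv=np.c_[u.ravel(),v.ravel()]
X=cloud(p,uv,st);rgb=p["image"].reshape(-1,3).astype(int);ok=p["range_z"].ravel()>.1
def biggest(m):
    n,l,s,c=cv2.connectedComponentsWithStats(cv2.morphologyEx(m.reshape(420,560).astype(np.uint8),cv2.MORPH_OPEN,np.ones((3,3))))
    k=1+np.argmax(s[1:,4]);return (l==k).ravel()
def rep(name,m):
    c,s,a=cv2.minAreaRect(X[m][:,:2].astype(np.float32));print(name,np.round(c,4),np.round(s,4),round(a,1),"z",np.round(np.median(X[m][:,2]),4),m.sum())
if sys.argv[1]=="jig":
    print("z table",np.median(X[ok&(X[:,2]<.02),2]))
    near=ok&(np.hypot(X[:,0]-.512,X[:,1]+.136)<.12)
    for nm,a,b in (("strip+nest",.034,.06),("nest",.044,.054),("dowel",.0535,.062),):
        m=near&(X[:,2]>a)&(X[:,2]<b)
        if nm=="dowel":
            m&=np.hypot(X[:,0]-.512,X[:,1]+.136)<.03;print(nm,m.sum(),np.round(X[m].mean(0),4) if m.any() else "", uv[m].mean(0) if m.any() else "")
        else: rep(nm,biggest(m))
else:
    o=(rgb[:,0]>150)&(rgb[:,2]<80)&(rgb[:,0]-rgb[:,1]>70)&ok
    m=biggest(o&(X[:,2]>.047)&(X[:,2]<.06));rep("blocktop",m)
    m=biggest((rgb.min(1)>170)&ok&(X[:,2]<.02)&(np.hypot(X[:,0]-.53,X[:,1]-.147)<.1));rep("plate",m)
E
python3 fit.py jig j1.png
```

```text
time: 2.72
eef_pos: [0.5289, -0.1361, 0.2385]
ee_rot: [-0.102, 0.701, 0.103, 0.699]
force: [-0.2, 1.2, -0.3]
finger_gap: 1.0
z table -0.0004235537950382229
strip+nest [ 0.5131 -0.135 ] [0.1406 0.1222] 18.5 z 0.0474 16888
nest [ 0.5131 -0.1349] [0.1164 0.0982] 18.6 z 0.0477 13384
dowel 37 [ 0.5031 -0.1383  0.055 ] [283.05405405 165.2972973 ]
```

View pics/j1.png

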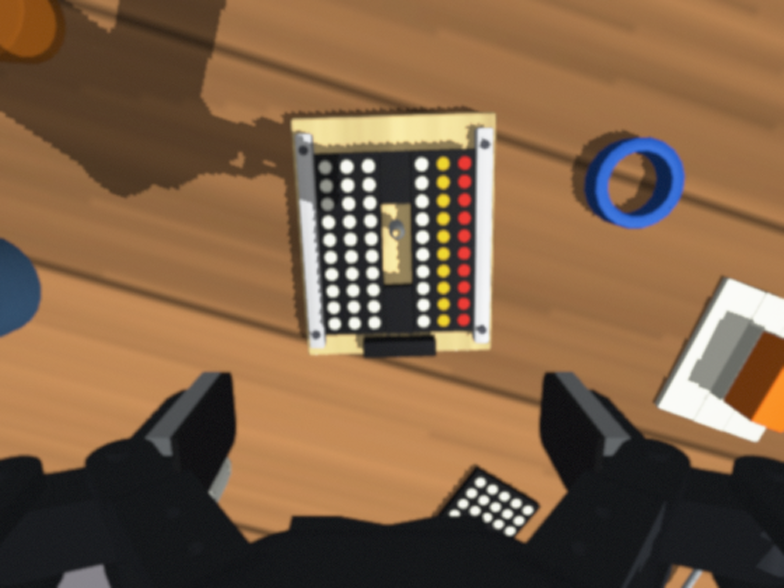

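The near view shows the nest at (400,240) and the dowel tip at (397,228), in the upper end of the slot. The nest fit measures 116.4×98.2 mm, so its pose is good: centre (0.5131,−0.1349), yaw 18.6°, dowel at about x = −10 mm in the jig frame. Now to the cover.

```bash
python3 -m crank '{"claw":[0,0,0,0,0,0],"linear":[[0,5.4,2],[0,10.8,4],[0,16.2,6],[0,21.6,8],[0,26.7,9.6],[0,26.7,9.6]],"roll":[4,8,12,16,20,20]}'
python3 fit.py cover c1.png; python3 look.py c2.png; python3 -c "
from plant import bot;print(bot.tip_extent)"
```

```text
time: 3.52
eef_pos: [0.5429, 0.1531, 0.2404]
ee_rot: [0.02, 0.707, -0.019, 0.706]
force: [-0.1, -0.5, -0.7]
finger_gap: 1.003
blocktop [0.5291 0.1471] [0.0243 0.0578] 86.1 z 0.0516 1839
plate [0.5301 0.1474] [0.0896 0.1097] 86.5 z 0.0056 6385
3.575 [0.5431 0.1512 0.2403] [[-0.001, 0.055, 0.999], [0.001, 0.999, -0.055], [-1.0, 0.001, -0.001]] [-0.1 -0.3  1.2]
cover_mid [270.1 172.1] 0.92 [[0.5286 0.145  0.026 ]]
cover [274.1 166.1] 0.96 [[0.5267 0.1487 0.    ]]
0.017
```

View pics/c1.png

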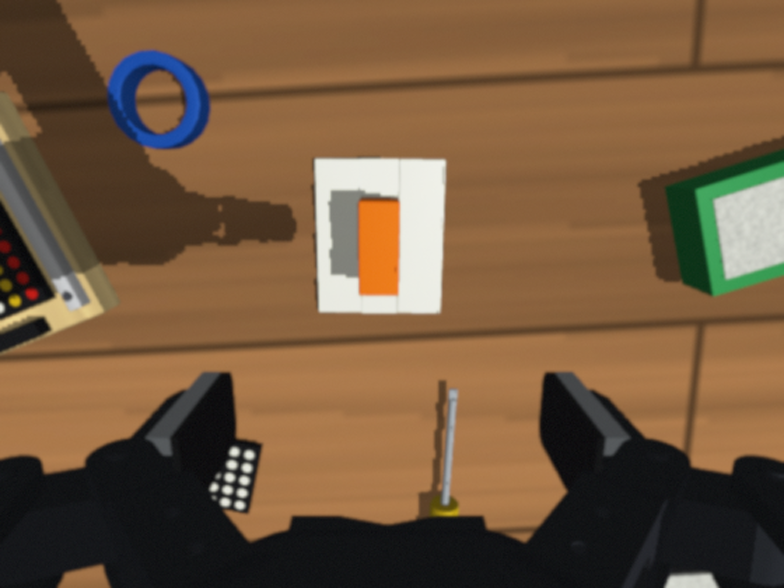

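The cover is at (380,235), square to the jaws, with a free approach. The pose readings differ by about 2 mm between calls, so I'll repeat the fit now the arm is at rest.

```bash
for i in 1 2 3; do python3 fit.py cover | tail -1; python3 -c "
from h import *
for i in range(2):
  s=bot.get_state();print(np.round(s['eef_pos'],4),np.round(s['joint_velocities'],3)[:3]);bot.get_image('wrist')"; done
```

```text
plate [0.5296 0.1475] [0.0896 0.1089] 86.6 z 0.0056 6422
[0.5443 0.1479 0.2398] [-0.002  0.004 -0.003]
[0.5443 0.1479 0.2398] [ 0.     0.001 -0.001]
plate [0.5297 0.1475] [0.0896 0.1092] 86.5 z 0.0056 6413
[0.5443 0.1481 0.2396] [ 0.005  0.002 -0.004]
[0.5443 0.1482 0.2396] [ 0.003  0.002 -0.001]
plate [0.5297 0.1474] [0.0895 0.1093] 86.5 z 0.0056 6432
[0.5443 0.1484 0.2396] [0.002 0.001 0.001]
[0.5443 0.1485 0.2396] [ 0.003 -0.001  0.   ]
```

```bash
python3 -m crank '{"claw":[0,0,0,0,0,0,0,0],"linear":[[4,-0.1,-1.5],[8,-0.1,-1.5],[12,-0.1,-1.5],[16,-0.1,-1.5],[18,-0.1,-1.5],[19.5,-0.1,-1.5],[20.2,-0.1,-1.5],[20.2,-0.1,-1.5]],"roll":[0.3,0.3,0.3,0.3,0.3,0.3,0.3,0.3]}'
python3 -m crank '{"claw":[0.3,0.6,0.8,1,1,1,1,1],"linear":[[0,0,0],[0,0,0],[0,0,0],[0,0,0],[0,0,0],[0,0,0],[0,0,0],[0,0,0]],"roll":[0,0,0,0,0,0,0,0]}' 70
```

```text
time: 5.28
eef_pos: [0.529, 0.1486, 0.0377]
ee_rot: [0.023, 0.707, -0.022, 0.706]
force: [0.3, -0.6, -1.1]
finger_gap: 1.0
time: 6.28
eef_pos: [0.5293, 0.1486, 0.0382]
ee_rot: [0.023, 0.707, -0.022, 0.706]
force: [-1.2, -0.2, 5.6]
finger_gap: 0.297
```

```bash
python3 -m crank '{"claw":[1,1,1,1,1,1],"linear":[[-2,0,0],[-5,0,0],[-8,0,0],[-11,0,0],[-11,0,0],[-11,0,0]],"roll":[0,0,0,0,0,0]}'
cat > held.py <<'E'
from h import *
import sys
st=bot.get_state();p=bot.get_image("wrist");save(p,sys.argv[1],s=1.4)
R=Ro.from_quat(st["ee_rot"]).as_matrix();e=st["eef_pos"]
v,u=np.mgrid[0:420,0:560];uv=np.c_[u.ravel(),v.ravel()]
X=(cloud(p,uv,st)-e)@R;rgb=p["image"].reshape(-1,3).astype(int);ok=p["range_z"].ravel()>.05
near=ok&(np.abs(X[:,1])<.07)&(np.abs(X[:,2])<.08)
o=near&(rgb[:,0]>120)&(rgb[:,2]<80)&(rgb[:,0]-rgb[:,1]>60)&(X[:,0]<0)
w=near&(rgb.min(1)>90)&(X[:,0]>.02)&(X[:,0]<.045)
for n,m in(("orange",o),("white",w)):
    if m.sum()>30:
        print(n,m.sum(),"tool x med",np.round(np.median(X[m,0]),4),"yrange",np.round(np.percentile(X[m,1],[.5,99.5]),4),"zrange",np.round(np.percentile(X[m,2],[.5,99.5]),4),cv2.minAreaRect(X[m][:,1:].astype(np.float32)))
        
print(st["time"],e,Ro.from_quat(st["ee_rot"]).as_matrix().round(4).tolist(),st["force"].round(2),st["finger_gap"])
E
python3 held.py held1.png
```

```text
time: 7.02
eef_pos: [0.5288, 0.1484, 0.147]
ee_rot: [0.023, 0.708, -0.022, 0.706]
force: [0.4, 0.3, -3.0]
finger_gap: 0.297
orange 9977 tool x med -0.0132 yrange [-0.0134  0.0112] zrange [-0.0293  0.023 ] ((-0.0009990809485316277, -0.0026741530746221542), (0.025935538113117218, 0.05432542786002159), 0.2742249369621277)
white 21365 tool x med 0.0327 yrange [-0.0457  0.0433] zrange [-0.0542  0.0517] ((-0.0012567564845085144, 0.0006696172058582306), (0.11011812835931778, 0.09062272310256958), 89.97422790527344)
7.025 [0.52878297 0.14843162 0.14701711] [[-0.0029, 0.064, 0.9979], [0.0006, 0.998, -0.064], [-1.0, 0.0004, -0.0029]] [ 0.39  0.31 -3.03] 0.2968939143307361
```

View pics/held1.png

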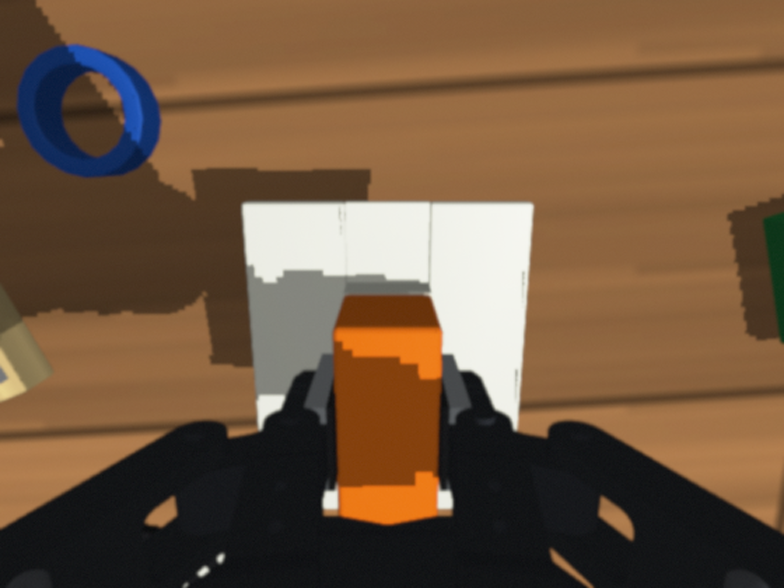

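The cover is held square, plate tilt 0°. The wrist camera reads about 1.2 mm to −y in the tool frame, because the jaws centre the block; I'll include that. Now I carry it over the jig.

```bash
python3 -m crank '{"claw":[1,1,1,1,1,1,1,1,1,1],"linear":[[0,-3.5,0],[0,-7.5,0],[0,-11.5,0],[0,-15.5,0],[0,-19.5,0.1],[0,-23.5,0.2],[0,-26.5,0.3],[0,-28.2,0.3],[0,-28.2,0.3],[0,-28.2,0.3]],"roll":[-3,-6,-9,-12,-15,-18,-20,-22.3,-22.3,-22.3]}'
cat > tgt.py <<'E'
from h import *
st=bot.get_state();R=Ro.from_quat(st["ee_rot"]).as_matrix();e=st["eef_pos"]
yaw=np.degrees(np.arctan2(R[1,2],R[0,2]));ux=np.array([.9478,.3190]);uy=np.array([-.3190,.9478])
d=e[:2]-[.5120,-.1340]
print("t",round(st["time"],2),"cover in jig mm x,y",np.round([d@ux*1e3,d@uy*1e3],2),"underside z",round((e[2]-.0385)*1e3,1),"yaw err",round(yaw-18.6,2),"tilt deg",np.round(np.degrees(R[2,1:]),2),"F",np.round(st["force"],1),"gap",round(st["finger_gap"],3))
E
python3 tgt.py; python3 held.py held2.png
```

```text
time: 8.32
eef_pos: [0.5133, -0.1325, 0.146]
ee_rot: [-0.114, 0.699, 0.115, 0.696]
force: [-0.4, 0.8, -1.5]
finger_gap: 0.294
t 8.32 cover in jig mm x,y [1.72 0.96] underside z 107.5 yaw err -0.0 tilt deg [ 0.15 -0.24] F [-0.4  0.8 -1.5] gap 0.294
orange 9907 tool x med -0.0133 yrange [-0.0128  0.0118] zrange [-0.0295  0.0226] ((-0.00012446846812963486, -0.0027298089116811752), (0.02603430487215519, 0.054493214935064316), 0.7261985540390015)
white 21362 tool x med 0.0327 yrange [-0.045  0.044] zrange [-0.0545  0.0514] ((-0.00040559470653533936, 0.000216655433177948), (0.10977199673652649, 0.09054198861122131), 89.86542510986328)
8.325 [ 0.5133276  -0.13253706  0.1459732 ] [[-0.0047, -0.3189, 0.9478], [0.0011, 0.9478, 0.3189], [-1.0, 0.0026, -0.0041]] [-0.4   0.82 -1.49] 0.29396589462053013
```

View pics/held2.png

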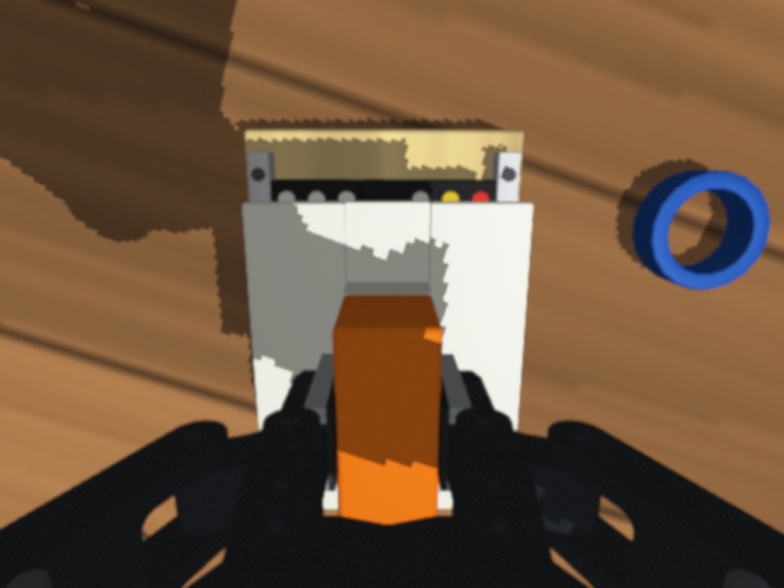

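The cover sits over the jig, squared with it. The cover edges centre at column 388 and the strips at 385, which agrees with the measured y error of about +1 mm. I'll correct that while lowering to just above the dowel tip.

```bash
python3 -m crank '{"claw":[1,1,1,1,1,1],"linear":[[1.5,-0.1,0.03],[3,-0.1,0.03],[4,-0.1,0.03],[4.6,-0.1,0.03],[4.6,-0.1,0.03],[4.6,-0.1,0.03]],"roll":[0,0,0,0,0,0]}' >/dev/null; python3 tgt.py
python3 -m crank '{"claw":[1,1,1,1],"linear":[[0.2,0,0],[0.4,0,0],[0.4,0,0],[0.4,0,0]],"roll":[0,0,0,0]}'; python3 tgt.py
```

```text
t 9.12 cover in jig mm x,y [ 2.2  -0.06] underside z 62.0 yaw err 0.02 tilt deg [ 0.11 -0.19] F [ 0.   0.3 -1.7] gap 0.293
time: 9.62
eef_pos: [0.5141, -0.1333, 0.0965]
ee_rot: [-0.114, 0.699, 0.115, 0.697]
force: [0.5, 0.2, -2.4]
finger_gap: 0.292
t 9.62 cover in jig mm x,y [ 2.18 -0.04] underside z 58.0 yaw err 0.03 tilt deg [ 0.11 -0.19] F [ 0.5  0.2 -2.4] gap 0.292
```

Small steps down until it rests on the dowel tip.

```bash
python3 -m crank '{"claw":[1,1,1,1],"linear":[[0.1,0,0],[0.1,0,0],[0.15,0,0],[0.15,0,0]],"roll":[0,0,0,0]}'>/dev/null; python3 tgt.py
python3 -m crank '{"claw":[1,1,1],"linear":[[0.1,0,0],[0.1,0,0],[0.1,0,0]],"roll":[0,0,0]}'>/dev/null; python3 tgt.py
```

```text
t 10.12 cover in jig mm x,y [ 2.23 -0.06] underside z 56.7 yaw err 0.03 tilt deg [ 0.1  -0.18] F [-0.1  0.5 -0.4] gap 0.292
t 10.5 cover in jig mm x,y [ 2.37 -0.15] underside z 56.3 yaw err 0.03 tilt deg [ 0.09 -0.16] F [-2.7  0.5  7.7] gap 0.293
```

It is in contact with the dowel tip at a reading of about 56.5 mm with some 9 N. Now I slide along −x with light pressure.

```bash
python3 -m crank '{"claw":[1,1,1,1],"linear":[[0,0,-0.2],[0,0,-0.4],[0,0,-0.6],[0,0,-0.6]],"roll":[0,0,0,0]}'>/dev/null; python3 tgt.py
python3 -m crank '{"claw":[1,1,1,1,1],"linear":[[0.03,0,-0.1],[0.05,0,-0.2],[0.05,0,-0.3],[0.05,0,-0.4],[0.05,0,-0.4]],"roll":[0,0,0,0,0]}'>/dev/null; python3 tgt.py
```

```text
t 11.0 cover in jig mm x,y [-3.81 -0.25] underside z 56.4 yaw err 0.02 tilt deg [ 0.08 -0.17] F [ 1.  -0.4  2.7] gap 0.293
t 11.62 cover in jig mm x,y [-8.03 -0.13] underside z 55.7 yaw err 0.02 tilt deg [ 0.1 -0.2] F [-0.   0.1 -1.4] gap 0.29
```

```bash
python3 -m crank '{"claw":[1,1,1,1],"linear":[[0.05,0,-0.1],[0.1,0,-0.2],[0.1,0,-0.2],[0.1,0,-0.2]],"roll":[0,0,0,0]}'>/dev/null; python3 tgt.py
python3 -m crank '{"claw":[1,1,1,1],"linear":[[0.1,0,0],[0.2,0,0],[0.2,0,0],[0.2,0,0]],"roll":[0,0,0,0]}'>/dev/null; python3 tgt.py
```

```text
t 12.12 cover in jig mm x,y [-10.03  -0.15] underside z 54.7 yaw err 0.02 tilt deg [ 0.1 -0.2] F [ 0.1 -0.2 -2. ] gap 0.294
t 12.62 cover in jig mm x,y [-10.03  -0.16] underside z 52.7 yaw err 0.02 tilt deg [ 0.1 -0.2] F [-0.8  0.8 -2.1] gap 0.292
```

The underside is at 52.7 mm, below the 57 mm tip, with no force, so the bore is over the dowel. I go on down to the nest.

```bash
python3 -m crank '{"claw":[1,1,1,1,1],"linear":[[0.1,0,0],[0.2,0,0],[0.3,0,0],[0.4,0,0],[0.4,0,0]],"roll":[0,0,0,0,0]}'>/dev/null; python3 tgt.py
python3 -m crank '{"claw":[1,1,1,1,1],"linear":[[0.1,0,0],[0.2,0,0],[0.3,0,0],[0.3,0,0],[0.3,0,0]],"roll":[0,0,0,0,0]}'>/dev/null; python3 tgt.py
```

```text
t 13.25 cover in jig mm x,y [-10.06  -0.13] underside z 48.6 yaw err 0.02 tilt deg [ 0.1 -0.2] F [ 0.5  0.1 -2.1] gap 0.293
t 13.88 cover in jig mm x,y [-10.02  -0.18] underside z 45.8 yaw err 0.02 tilt deg [ 0.1  -0.19] F [-1.2  0.1  2.5] gap 0.292
```

```bash
python3 -m crank '{"claw":[1,1,1,1,1],"linear":[[0.1,0,0],[0.2,0,0],[0.3,0,0],[0.4,0,0],[0.4,0,0]],"roll":[0,0,0,0,0]}'>/dev/null; python3 tgt.py
python3 -m crank '{"claw":[1,1,1,1,1],"linear":[[0.05,0,0],[0.1,0,0],[0.15,0,0],[0.15,0,0],[0.15,0,0]],"roll":[0,0,0,0,0]}'>/dev/null; python3 tgt.py
```

```text
t 14.5 cover in jig mm x,y [-10.05  -0.17] underside z 41.7 yaw err 0.02 tilt deg [ 0.1 -0.2] F [-1.9  0.4  5. ] gap 0.293
t 15.12 cover in jig mm x,y [-10.02  -0.18] underside z 40.7 yaw err 0.02 tilt deg [ 0.09 -0.19] F [-5.7  1.3 10.4] gap 0.295
```

```bash
python3 -m crank '{"claw":[1,1,1,1],"linear":[[0.05,0,0],[0.09,0,0],[0.09,0,0],[0.09,0,0]],"roll":[0,0,0,0]}'>/dev/null; python3 tgt.py; python3 held.py held3.png; python3 - <<'E'
from h import *
p=bot.get_image("scene")
u,v=[int(a) for a in proj(p,[[.50,-.14,.05]])[0]]
save(p,"end.png",(u-70,v-50,u+70,v+50),5)
E
python3 tgt.py
```

```text
t 15.62 cover in jig mm x,y [-9.99 -0.18] underside z 40.6 yaw err 0.02 tilt deg [ 0.09 -0.18] F [-6.4  2.  17.5] gap 0.297
orange 9904 tool x med -0.0133 yrange [-0.0127  0.0118] zrange [-0.0295  0.0225] ((-0.0004929695278406143, -0.0031125638633966446), (0.053768090903759, 0.02573312446475029), 89.5217056274414)
white 28671 tool x med 0.033 yrange [-0.0611  0.0595] zrange [-0.0581  0.0514] ((-0.0009134486317634583, 0.0015292875468730927), (0.12284886837005615, 0.12196851521730423), 0.05469396337866783)
15.625 [ 0.50259337 -0.13735543  0.0791297 ] [[-0.0035, -0.3193, 0.9476], [0.0004, 0.9476, 0.3193], [-1.0, 0.0015, -0.0032]] [-6.38  2.   17.48] 0.2967870192369183
t 15.72 cover in jig mm x,y [-10.02  -0.18] underside z 40.6 yaw err 0.02 tilt deg [ 0.09 -0.19] F [-6.8  3.  16.8] gap 0.295
```

View pics/held3.png

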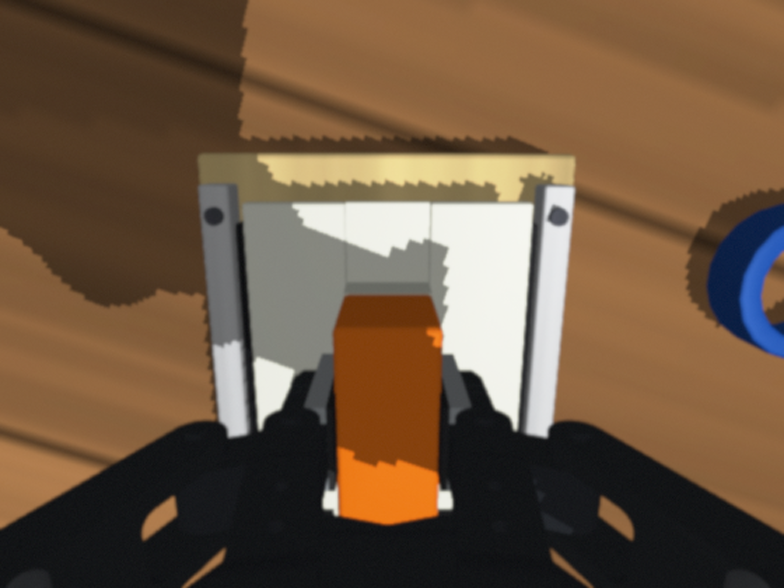

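View pics/end.png

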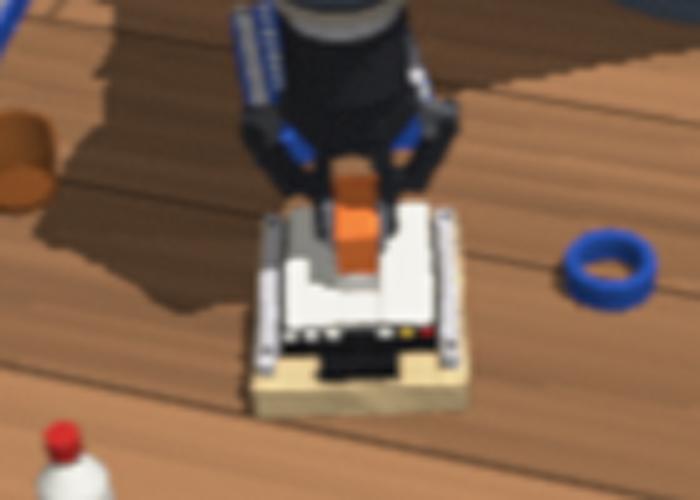

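The wrist view shows the cover square between the strips, with its edges at 243–533 as before, so it has not slipped in the grip. The scene view shows it seated on the jig with the bystanders in place. The last extra push raised the force by 7 N for only 0.1 mm of travel, so it is on the hard stop.

```bash
python3 -c "
from plant import bot;print(bot.finish_job())"
```

```text
the job is handed in; nothing more can be done
None
```

The press cover is on the plywood jig with its bore over the dowel, pressed fully home, and the arm is still holding it there. I handed the job in at about 15.7 s.

- **Pick-up:** I gripped the cover by its orange block at 70 N and carried it to the plywood jig with the black panel.
- **Slide and drop:** I set it on the dowel tip at jig x ≈ +2 mm, where I felt about 9 N of contact. Sliding along −x, the bore met the dowel tip by about −8 mm. I stopped at −10 mm and lowered it freely past the tip onto the nest.
- **Final checks:** The underside reads 40.6 mm (41 mm nominal), tilt is 0.2° or less, and the yaw error is 0.02°. The last push added 7 N for only 0.1 mm of travel, so it is on the hard stop. It is held there with about 17 N of net upward force. The wrist view shows no slip in the grip, and I saw no bystander out of place.

Two readings did not agree perfectly:
- **Wrist camera:** its sideways offset varied by about 0.8 mm between pictures.
- **Sideways force:** about 7 N remains on the pressed cover.

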